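# Line up the strap dies by length

### The arm

A 6-joint arm with a two-finger parallel gripper is mounted at the origin on the work surface. World frame = base frame: x ahead of the robot, y to its left, z up, the work surface at z = 0. Lengths are in m, angles in rad, forces in N, time in s.
With the tool pointing down it reaches from about 0.4 to 0.825 m from the base axis. Payload 7 kg.
Tool frame: the origin (TCP) lies at the very end of the fingers, on their centre line; the grasp point (between the pads) lies 19 mm behind it; z points along the fingers, y is the line along which they close (so a half turn about z gives the same grasp; the last joint's range is limited). The gripper opens to 88 mm and grips with 3 to 60 N. Pads are 19 mm wide; open, the fingers measure 130 mm over their backs; the gripper's body (78 mm by 193 mm) begins 47 mm behind the grasp point.
Start: joints at [-1.035, 0.359, 0.012, 0, -1.224, -0.288], TCP at [0.166, -0.654, 0.227] pointing down, gripper open.
Joint ranges: [-3.07, 3.07], [-1.43, 2.12], [-1.02, 1.25], [-3.03, 1.67], [-3.05, -0], [-3.03, 3.03]. Speed limits (rad/s): [2.39, 2.39, 3.01, 3.14, 3.14, 3.14].

### API

Orientations are given as [roll, pitch, yaw] about the fixed x, y, z axes, in that order (R = Rz(yaw) Ry(pitch) Rx(roll)).
In Python, from station import arm gives the robot as it stands.
- The arm moves only by the tool step_arm, never from a script. Its argument "rows" is a list of rows, each a list of 5 numbers: the shift along the world's x, y, z in m, then the turn about the world's z in rad, then the finger opening in m, from 0 to 0.0876. In form: [[x, y, z, spin, gripper], ...]. A call has 1 to 20 rows; each row is the pose to reach, as a shift and turn from the pose commanded when the call began; what a row does not reach only later rows make up. A row lasts 1/10 s, in which the tool goes at most 50 mm and 8.59 degrees, less where a joint would pass 70% of its speed; a pose out of reach is approached as far as the arm can. A call with a gripper value outside its range is refused whole. The fingers move at their own pace and stop on an object; "newtons" is the grip in N (left out, the last holds). Time passes only in rows, so rows that repeat a pose let the fingers close. It gives the time, the measured TCP pose, the force, the opening and the grip force at its end, in the units of the state.
- arm.get_state(): the state, without advancing time (a new reading comes with each control period).
- arm.grab_frame(name): name is "scene" or "top" or "wrist"; returns a dict with "color" (400x640x3 uint8, blue, green, red), "vfov" (degrees; the focal length in pixels is half the picture's height over the tangent of half this angle, whatever the lens; pixels are square), "cx", "cy" (the principal point, pixels), "k1" (the pictures are not rectified: a ray, as slopes to the right and down, at radius r is drawn at 1 + k1 r^2 times it, then the intrinsics apply), "rvec" (rotation vector, rad) and "tvec" (3), from world to camera coordinates, as OpenCV has them. Camera axes: x right, y down, z forward; pixel columns grow to the right and rows downward; lengths in m; the calibration is good to about 2 mm. A picture is of the moment at which its call begins. There is no depth.
- arm.job_done(): hands the job in; it is judged then, once.
The state is a dict: "t": time; "q": joint angles; "qd": joint speeds; "joint_efforts": joint torques, N m; "eef_pos": TCP position; "ee_rot": TCP orientation; "force": force on the tool from outside, world axes, zero at the start; "moment": the same for the moment, N m; "width": finger opening in m; "gripper_force": force on a finger pad.
Only numpy, scipy, OpenCV 4.12 (cv2) and the standard library are available. Lean on these libraries where they do the work, as an engineer would, in place of code of your own. Each camera call takes 0.05 s, during which the arm holds its last target. There are 200 camera calls.

### The job

Put the four oval steel cutting dies away on the storage board, one lying flat and lengthwise in the middle of each grey pad, in order of length: the shortest next to the dark steel end bar, the longest at the other end of the row. Leave the black dye bottle where it stands.

Things in the scene. Friction and masses are not known exactly. Their poses are not given: they have to be found in the camera images.
- die_66: The shortest of four loose oval cutting dies: upright bare-steel band, straight flanks, half-round ends, 66 mm long, 36 wide, 32 high, wall 3.5, open but for a 12 mm wide bridge mid-length, top 17 mm up; about 160 g. Origin: centre of underside; x along its length, y across, z up. Ends alike. Starts on the table on the robot's side of the board, length roughly along world y. Grip across the flanks at mid-length.
- die_86: The second shortest of four loose oval cutting dies: upright bare-steel band, straight flanks, half-round ends, 86 mm long, 36 wide, 32 high, wall 3.5, open but for a 12 mm wide bridge mid-length, top 17 mm up; about 200 g. Origin: centre of underside; x along its length, y across, z up. Ends alike. Starts on the table on the robot's side of the board, length roughly along world y. Grip across the flanks at mid-length.
- die_106: The second longest of four loose oval cutting dies: upright bare-steel band, straight flanks, half-round ends, 106 mm long, 36 wide, 32 high, wall 3.5, open but for a 12 mm wide bridge mid-length, top 17 mm up; about 240 g. Origin: centre of underside; x along its length, y across, z up. Ends alike. Starts on the table on the robot's side of the board, length roughly along world y. Grip across the flanks at mid-length.
- die_126: The longest of four loose oval cutting dies: upright bare-steel band, straight flanks, half-round ends, 126 mm long, 36 wide, 32 high, wall 3.5, open but for a 12 mm wide bridge mid-length, top 17 mm up; about 280 g. Origin: centre of underside; x along its length, y across, z up. Ends alike. Starts on the table on the robot's side of the board, length roughly along world y. Grip across the flanks at mid-length.
- pad_a: First of four equal fixed grey pads in a row on the plywood board, pad_a at the left (+y) end, pad_d at the right, 90 mm apart centre to centre. 140 mm long, 46 wide, 2 thick. Origin: centre of its underside, 8 mm above the table (board's top); its own top is 10 mm above the table. x along its length (across the row), y along the row, z up.
- pad_b: Second of four equal fixed grey pads in a row on the plywood board, pad_a at the left (+y) end, pad_d at the right, 90 mm apart centre to centre. 140 mm long, 46 wide, 2 thick. Origin: centre of its underside, 8 mm above the table (board's top); its own top is 10 mm above the table. x along its length (across the row), y along the row, z up.
- pad_c: Third of four equal fixed grey pads in a row on the plywood board, pad_a at the left (+y) end, pad_d at the right, 90 mm apart centre to centre. 140 mm long, 46 wide, 2 thick. Origin: centre of its underside, 8 mm above the table (board's top); its own top is 10 mm above the table. x along its length (across the row), y along the row, z up.
- pad_d: Fourth of four equal fixed grey pads in a row on the plywood board, pad_a at the left (+y) end, pad_d at the right, 90 mm apart centre to centre. 140 mm long, 46 wide, 2 thick. Origin: centre of its underside, 8 mm above the table (board's top); its own top is 10 mm above the table. x along its length (across the row), y along the row, z up.
- end_bar: Dark steel bar fixed on the board beyond one end of the row, the pad_a or the pad_d end, 90 mm from that pad's centre; 140 mm long (parallel to the pads), 14 thick, 35 high. It marks the end where the shortest die goes. Origin: centre of its underside, 8 mm above the table. The other end has a loose aluminium wax tin (44 mm across, 20 high) likewise placed.
- dye_bottle: Bystander: black dye bottle with a white cap, 48 mm across, 110 mm high, standing upright on the table to the left of the work. Origin: centre of its underside, z up.
Not all that is in view belongs to the job. Leave any yellow look-alike of the die_126 alone.

How it is judged:
At the end, for the whole second after the job is handed in: Counting from the pad beside the end bar, the dies of 66, 86, 106 and 126 mm stand in this order, each resting flat on its pad (tilt under 0.1 rad, underside at pad height), its centre within 15 mm of the pad's centre and its length within 0.25 rad of the pad's, all at rest (z of die_66 in the frame of pad_a between -0.002 and 0.006 m and angle between each of die_66, die_86, die_106, die_126's own z axis and vertical below 0.1 rad and linear speed of each of die_66, die_86, die_106, die_126 below 0.02 m/s and z of die_86 in the frame of pad_a between -0.002 and 0.006 m and z of die_106 in the frame of pad_a between -0.002 and 0.006 m and z of die_126 in the frame of pad_a between -0.002 and 0.006 m and ((horizontal distance between end_bar and pad_a below 0.15 m and horizontal distance between die_66 and pad_a below 0.015 m and angle between the x axis of die_66 and the x axis of pad_a, either way round below 0.25 rad and horizontal distance between die_86 and pad_b below 0.015 m and angle between the x axis of die_86 and the x axis of pad_b, either way round below 0.25 rad and horizontal distance between die_106 and pad_c below 0.015 m and angle between the x axis of die_106 and the x axis of pad_c, either way round below 0.25 rad and horizontal distance between die_126 and pad_d below 0.015 m and angle between the x axis of die_126 and the x axis of pad_d, either way round below 0.25 rad) or (horizontal distance between end_bar and pad_d below 0.15 m and horizontal distance between die_66 and pad_d below 0.015 m and angle between the x axis of die_66 and the x axis of pad_d, either way round below 0.25 rad and horizontal distance between die_86 and pad_c below 0.015 m and angle between the x axis of die_86 and the x axis of pad_c, either way round below 0.25 rad and horizontal distance between die_106 and pad_b below 0.015 m and angle between the x axis of die_106 and the x axis of pad_b, either way round below 0.25 rad and horizontal distance between die_126 and pad_a below 0.015 m and angle between the x axis of die_126 and the x axis of pad_a, either way round below 0.25 rad))); the robot touches nothing.
It fails at once if the dye bottle is shifted more than 30 mm or tipped (distance of dye_bottle from where it was at the start of the episode above 0.03 m or angle between dye_bottle's own z axis and vertical above 0.4 rad).
It also fails if it takes over 99 s, if anything falls off the work surface, if the arm or the gripper's body presses on something with over 40 N, if the wrist force passes 120 N, or if a joint passes its speed limit or range.

## Working session

There is one attempt and no reset: what is moved stays moved. The work goes in short steps, Python scripts to look and compute and a tool call to move; the robot and the scene stay as the last step left them, time stands still between calls to the robot, and variables do not carry over. Pictures are saved under pics/ and viewed, at most 14 in all, crops included, and the job is handed in when it is done.

Besides the shell and the picture viewer there is one more tool, called after "Request:" as a command line: name --pt "numbers of a row" for each row, then --argument value for the rest. step_arm: Moves the arm, as the interface text tells. Its arguments: {"type":"object","properties":{"rows":{"type":"array"},"newtons":{"type":"number"}},"required":["rows"]}

```bash
mkdir -p pics; cat > h.py <<'E'
import cv2,numpy as np
from station import arm
def cam(n):
    f=arm.grab_frame(n); np.save('pics/%s.npy'%n,f,allow_pickle=True); return f
def ray(f,uv):
    uv=np.array(uv,float).reshape(-1,2); H=f['color'].shape[0]
    F=H/2/np.tan(np.radians(f['vfov'])/2)
    d=(uv-[f['cx'],f['cy']])/F; s=d.copy()
    for _ in range(30): s=d/(1+f['k1']*(s**2).sum(1,keepdims=True))
    R=cv2.Rodrigues(np.array(f['rvec'],float))[0]; t=np.array(f['tvec'],float).ravel()
    return -R.T@t, np.c_[s,np.ones(len(s))]@R
def plane(f,uv,z):
    c,d=ray(f,uv); return c+d*((z-c[2])/d[:,2])[:,None]
def proj(f,P):
    P=np.array(P,float).reshape(-1,3);R=cv2.Rodrigues(np.array(f['rvec'],float))[0]
    c=P@R.T+np.array(f['tvec'],float).ravel(); s=c[:,:2]/c[:,2:]
    F=f['color'].shape[0]/2/np.tan(np.radians(f['vfov'])/2)
    return s*(1+f['k1']*(s**2).sum(1,keepdims=True))*F+[f['cx'],f['cy']]
E
python3 - <<'E'
from h import *
for n in ['top','scene']:
    f=cam(n); cv2.imwrite('pics/%s0.png'%n,f['color']); print(n,f['vfov'],f['k1'],ray(f,[[320,200]]))
s=arm.get_state();print(s['t'],s['eef_pos'],s['ee_rot'])
E
```

```text
top 56.42969031136901 -0.06871673044635754 (array([0.35658488, 0.08731493, 0.82725181]), array([[ 0.18153212,  0.02494873, -0.98307554]]))
scene 45.9030921527421 -0.10134635321316572 (array([1.3762557 , 0.11573053, 0.61212837]), array([[-0.85142149, -0.02180876, -0.52443352]]))
0.1 [ 0.16538218 -0.65397422  0.22573449] [ 3.14011749e+00 -1.61332490e-04 -2.89393529e+00]
```

View pics/top0.png

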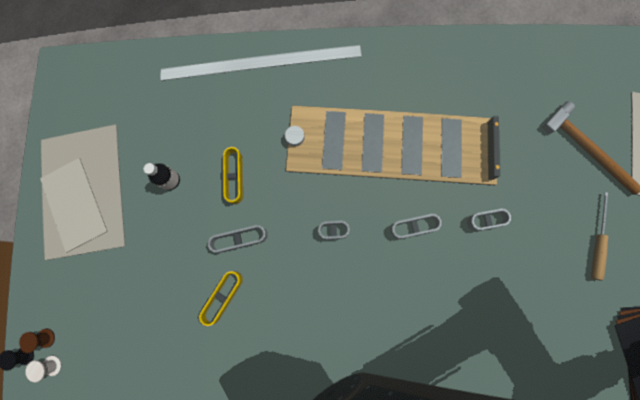

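View pics/scene0.png

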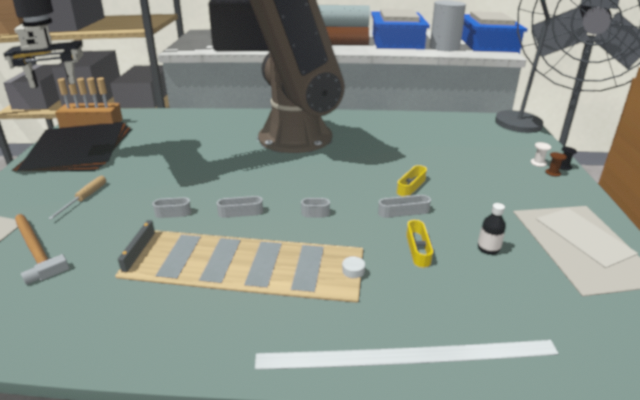

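The top view shows the board with pads at (335,140), (373,142), (412,145) and (452,147). The bar is at (494,149), so it stands at the pad_d end; the tin is at (294,135). The steel dies are at (237,239), (334,230), (417,226) and (491,219). The yellow look-alikes at (232,175) and (220,298) are to be left alone, and the bottle is at (162,177).

```bash
cat > m.py <<'E'
from h import *
f=cam('top'); im=f['color']
hsv=cv2.cvtColor(im,cv2.COLOR_BGR2HSV)
def rect(x0,y0,x1,y1,m,z,name):
    k=np.zeros_like(m);k[y0:y1,x0:x1]=m[y0:y1,x0:x1]
    k=cv2.morphologyEx(k,cv2.MORPH_CLOSE,np.ones((3,3)))
    c=max(cv2.findContours(k,cv2.RETR_EXTERNAL,cv2.CHAIN_APPROX_NONE)[0],key=cv2.contourArea)
    P=plane(f,c[:,0,:].astype(float),z)
    r=cv2.minAreaRect((P[:,:2]*1000).astype(np.float32))
    b=cv2.boxPoints(r);e=b[1]-b[0],b[2]-b[1];L=max(e,key=np.linalg.norm);
    a=np.arctan2(L[1],L[0]);a=(a+np.pi/2)%np.pi-np.pi/2
    print(name,'c',np.round(r[0],1),'size',np.round(sorted(r[1]),1),'ang',round(a,3)); return c
print(hsv[300,500],hsv[210,300],hsv[140,335],hsv[150,390],hsv[226,400],hsv[230,320])
grey=((hsv[...,1]<45)*255).astype(np.uint8)
cs=[]
for i,(x,y) in enumerate([(237,239),(334,230),(417,226),(491,219)]):
    cs.append(rect(x-38,y-22,x+38,y+22,grey,0.032,'die%d'%i))
g2=((hsv[...,1]<60)*255).astype(np.uint8)
for n,(x,y) in zip('abcd',[(335,140),(373,142),(412,145),(452,147)]):
    cs.append(rect(x-19,y-38,x+19,y+38,g2,0.010,'pad_'+n))
o=im.copy();cv2.drawContours(o,cs,-1,(0,0,255),1)
cv2.imwrite('pics/m1.png',cv2.resize(o[95:260,195:520],None,fx=2.4,fy=2.4,interpolation=cv2.INTER_NEAREST))
E
python3 m.py
```

```text
[79 40 71] [ 79  40 120] [ 93  22 127] [ 19 102 185] [ 77  38 121] [ 85  22 127]
die0 c [425.2 290.9] size [ 93.3 167.2] ang 1.551
die1 c [438.8  80.3] size [ 92.6 162. ] ang 1.542
die2 c [442.3 -98.4] size [ 92.5 164.1] ang 1.541
die3 c [ 452.6 -259.9] size [ 93.7 170.7] ang 1.538
pad_a c [648.2  73.5] size [ 47.  140.2] ang -0.096
pad_b c [639.4 -16. ] size [ 46.5 140.3] ang -0.099
pad_c c [ 630.5 -105.5] size [ 46.5 140.3] ang -0.101
pad_d c [ 621.8 -194.4] size [ 46.4 140.2] ang -0.099
```

View pics/m1.png

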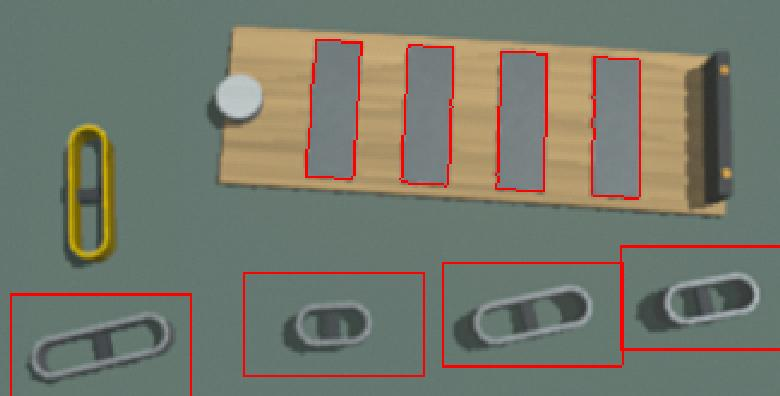

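The pads measure correctly (46 × 140 mm, 90 mm apart). The die mask needs a tighter threshold so that it takes only the bright rims. By eye the lengths are: 126 at (237,239), 66 at (334,230), 106 at (417,226), 86 at (491,219).

```bash
sed -i 's/^grey=.*/grey=((((hsv[...,1]<28)\&(hsv[...,2]>85))|(hsv[...,2]>140))*255).astype(np.uint8)/' m.py; python3 m.py; python3 - <<'E'
from h import *
f=cam('wrist'); R=cv2.Rodrigues(np.array(f['rvec'],float))[0]; s=arm.get_state()
print(f['vfov'],-R.T@np.array(f['tvec']).ravel()-s['eef_pos'],R[2],s['ee_rot'])
E
```

```text
[77 33 70] [ 77  38 121] [ 95  22 127] [ 19 101 185] [ 77  40 121] [ 90  22 126]
die0 c [424.5 289.5] size [ 40.  132.1] ang -1.358
die1 c [439.6  81.2] size [38.6 68.4] ang 1.544
die2 c [441.8 -97.3] size [ 39.6 108.9] ang -1.379
die3 c [ 451.  -259.3] size [39.9 88.8] ang -1.432
pad_a c [648.2  73.4] size [ 47.1 140.2] ang -0.096
pad_b c [639.4 -16. ] size [ 46.6 140.3] ang -0.099
pad_c c [ 630.5 -105.5] size [ 46.5 140.3] ang -0.101
pad_d c [ 621.8 -194.4] size [ 46.4 140.2] ang -0.099
62.18257071965543 [-0.06548924 -0.01748844  0.15779416] [ 0.24236007  0.06222793 -0.96818866] [ 3.14081396e+00 -6.28348681e-05 -2.89388713e+00]
```

View pics/m1.png

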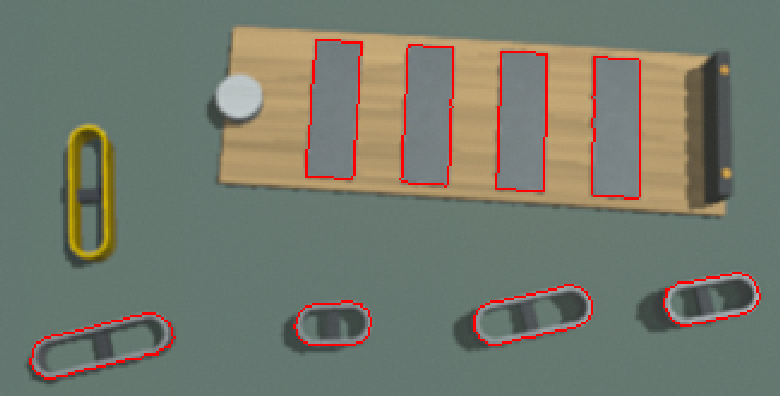

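The rim lengths match 126, 66, 106 and 86 mm, left to right. I'll start with the 86 mm die: go above it and check with the wrist camera.

Request:
step_arm --pt "0.05 0.07 -0.01 0.15 0.06" --pt "0.1 0.14 -0.02 0.3 0.06" --pt "0.14 0.2 -0.03 0.45 0.06" --pt "0.17 0.24 -0.04 0.6 0.06" --pt "0.2 0.28 -0.05 0.75 0.06" --pt "0.23 0.32 -0.06 0.9 0.06" --pt "0.26 0.36 -0.065 1.05 0.06" --pt "0.285 0.395 -0.065 1.2 0.06" --pt "0.285 0.395 -0.065 1.35 0.06" --pt "0.285 0.395 -0.065 1.46 0.06" --pt "0.285 0.395 -0.065 1.46 0.06" --pt "0.285 0.395 -0.065 1.46 0.06" --newtons 30

```text
t: 1.45
eef_pos: [0.4509, -0.2585, 0.1614]
ee_rot: [3.141, 0.0, -1.432]
force: [-0.4, -0.9, 1.2]
width: 0.06
gripper_force: 0.0
```

```bash
cat > w.py <<'E'
from h import *
import sys
# usage: w.py png_name : steel rim in wrist view -> centre/angle and move needed
f=cam('wrist'); im=f['color']; s=arm.get_state()
p=s['eef_pos'];yaw=s['ee_rot'][2]
hsv=cv2.cvtColor(im,cv2.COLOR_BGR2HSV)
m=((((hsv[...,1]<28)&(hsv[...,2]>85))|(hsv[...,2]>140))*255).astype(np.uint8)
u=proj(f,[p[0],p[1],0.032])[0]
m=cv2.morphologyEx(m,cv2.MORPH_CLOSE,np.ones((3,3)))
cs=[c for c in cv2.findContours(m,cv2.RETR_EXTERNAL,cv2.CHAIN_APPROX_NONE)[0] if cv2.contourArea(c)>1500]
o=im.copy();cv2.drawContours(o,cs,-1,(0,0,255),1);cv2.circle(o,tuple(int(v) for v in u),4,(255,0,0),-1)
cv2.imwrite('pics/%s.png'%sys.argv[1],o)
print('t',s['t'],'tcp',np.round(p,4),'yaw',round(yaw,3))
for c in cs:
    P=plane(f,c[:,0,:].astype(float),0.032); r=cv2.minAreaRect((P[:,:2]*1000).astype(np.float32))
    b=cv2.boxPoints(r);L=max((b[1]-b[0],b[2]-b[1]),key=np.linalg.norm);a=np.arctan2(L[1],L[0])
    d=(a-yaw+np.pi/2)%np.pi-np.pi/2
    print('c',np.round(r[0],1),'size',np.round(sorted(r[1]),1),'move',np.round(np.array(r[0])-p[:2]*1000,1),'turn',round(d,3))
E
python3 w.py w86
```

```text
t 1.5 tcp [ 0.4504 -0.2592  0.1615] yaw -1.434
c [537.  -37.1] size [ 68.5 480.3] move [ 86.6 222.1] turn -1.541
c [ 439.6 -182.8] size [ 23.1 253.8] move [-10.8  76.4] turn 1.567
c [ 451.7 -261.9] size [36.5 89.1] move [ 1.3 -2.7] turn 0.016
c [ 592.4 -241. ] size [124.9 174.6] move [142.   18.2] turn 1.343
```

View pics/w86.png

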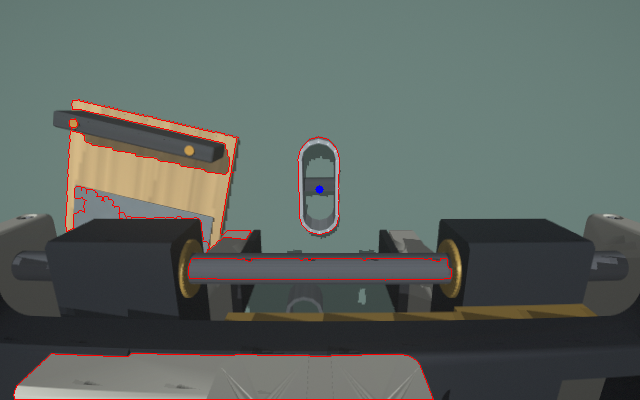

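The wrist view shows the die's rim centred at (319,186), and the TCP foot projects onto its bridge at (319,188). That is well aligned, so I'll descend, grip and lift.

Request:
step_arm --pt "0.001 -0.001 -0.04 0.015 0.06" --pt "0.001 -0.001 -0.085 0.015 0.06" --pt "0.001 -0.001 -0.12 0.015 0.06" --pt "0.001 -0.001 -0.145 0.015 0.06" --pt "0.001 -0.001 -0.154 0.015 0.06" --pt "0.001 -0.001 -0.154 0.015 0.06" --pt "0.001 -0.001 -0.154 0.015 0.02" --pt "0.001 -0.001 -0.154 0.015 0.02" --pt "0.001 -0.001 -0.154 0.015 0.02" --pt "0.001 -0.001 -0.154 0.015 0.02" --pt "0.001 -0.001 -0.154 0.015 0.02" --pt "0.001 -0.001 -0.154 0.015 0.02" --pt "0.001 -0.001 -0.135 0.015 0.02" --pt "0.001 -0.001 -0.1 0.015 0.02" --pt "0.001 -0.001 -0.06 0.015 0.02" --pt "0.001 -0.001 -0.03 0.015 0.02" --pt "0.001 -0.001 -0.03 0.015 0.02" --newtons 30

```text
t: 3.2
eef_pos: [0.4541, -0.261, 0.1361]
ee_rot: [-3.134, -0.003, -1.418]
force: [0.9, 0.4, -0.9]
width: 0.036
gripper_force: 30.0
```

Request:
step_arm --pt "0.03 0.02 0 0.14 0.02" --pt "0.06 0.04 0 0.28 0.02" --pt "0.09 0.06 0 0.42 0.02" --pt "0.12 0.08 0 0.56 0.02" --pt "0.14 0.1 0 0.7 0.02" --pt "0.16 0.12 0 0.84 0.02" --pt "0.17 0.14 0 0.98 0.02" --pt "0.177 0.155 0 1.12 0.02" --pt "0.177 0.155 0 1.26 0.02" --pt "0.177 0.155 0 1.32 0.02" --pt "0.177 0.155 0 1.32 0.02" --pt "0.177 0.155 0 1.32 0.02" --pt "0.177 0.155 -0.04 1.32 0.02" --pt "0.177 0.155 -0.08 1.32 0.02" --pt "0.177 0.155 -0.095 1.32 0.02" --pt "0.177 0.155 -0.095 1.32 0.02"

```text
t: 4.8
eef_pos: [0.6261, -0.1057, 0.0333]
ee_rot: [3.141, 0.006, -0.101]
force: [-0.9, -0.1, -2.1]
width: 0.0353
gripper_force: 30.0
```

Request:
step_arm --pt "0.002 0 -0.008 0 0.02" --pt "0.002 0 -0.014 0 0.02" --pt "0.002 0 -0.017 0 0.02" --pt "0.002 0 -0.018 0 0.02" --pt "0.002 0 -0.018 0 0.02"

```text
t: 5.3
eef_pos: [0.6307, -0.1054, 0.0189]
ee_rot: [-3.142, -0.001, -0.099]
force: [0.2, -0.4, -2.1]
width: 0.0359
gripper_force: 30.0
```

Request:
step_arm --pt "0 0 -0.001 0 0.02" --pt "0 0 -0.002 0 0.02" --pt "0 0 -0.002 0 0.02"

```text
t: 5.6
eef_pos: [0.6309, -0.1054, 0.0186]
ee_rot: [3.142, -0.001, -0.098]
force: [-4.2, 2.6, 11.3]
width: 0.0355
gripper_force: 30.0
```

Contact with the pad. I'll release, rise and go above the 106 die.

Request:
step_arm --pt "0 0 0.0 0 0.056" --pt "0 0 0.0 0 0.056" --pt "0 0 0.0 0 0.056" --pt "0 0 0.0 0 0.056" --pt "0 0 0.04 0 0.056" --pt "0 0 0.09 0 0.056" --pt "0 0 0.14 0 0.056" --pt "-0.03 0 0.14 -0.14 0.056" --pt "-0.06 0 0.14 -0.28 0.056" --pt "-0.09 0 0.14 -0.42 0.056" --pt "-0.12 0.005 0.14 -0.56 0.056" --pt "-0.15 0.008 0.14 -0.7 0.056" --pt "-0.17 0.008 0.14 -0.84 0.056" --pt "-0.189 0.008 0.14 -0.98 0.06" --pt "-0.189 0.008 0.14 -1.12 0.06" --pt "-0.189 0.008 0.14 -1.26 0.06" --pt "-0.189 0.008 0.14 -1.28 0.06" --pt "-0.189 0.008 0.14 -1.28 0.06"

```text
t: 7.4
eef_pos: [0.4416, -0.0974, 0.1566]
ee_rot: [-3.142, 0.0, -1.376]
force: [-0.0, -0.5, 0.1]
width: 0.0596
gripper_force: 0.0
```

```bash
python3 w.py w106
```

```text
t 7.45 tcp [ 0.4416 -0.0974  0.1565] yaw -1.375
c [514.2 123.6] size [ 67.3 472.3] move [ 72.6 221. ] turn -1.543
c [426.1 -25.1] size [ 21.9 248.3] move [-15.5  72.2] turn 1.569
c [442.2 -99.2] size [ 36.7 107.7] move [ 0.7 -1.8] turn -0.005
c [ 632.6 -117. ] size [182.5 254.1] move [191.  -19.6] turn -0.277
```

The 106 die measures 37 × 108 mm and is within 2 mm of the TCP. Grip and lift.

Request:
step_arm --pt "0.001 -0.001 -0.04 0 0.06" --pt "0.001 -0.001 -0.085 0 0.06" --pt "0.001 -0.001 -0.12 0 0.06" --pt "0.001 -0.001 -0.14 0 0.06" --pt "0.001 -0.001 -0.15 0 0.06" --pt "0.001 -0.001 -0.15 0 0.06" --pt "0.001 -0.001 -0.15 0 0.02" --pt "0.001 -0.001 -0.15 0 0.02" --pt "0.001 -0.001 -0.15 0 0.02" --pt "0.001 -0.001 -0.15 0 0.02" --pt "0.001 -0.001 -0.15 0 0.02" --pt "0.001 -0.001 -0.15 0 0.02" --pt "0.001 -0.001 -0.13 0 0.02" --pt "0.001 -0.001 -0.095 0 0.02" --pt "0.001 -0.001 -0.05 0 0.02" --pt "0.001 -0.001 -0.03 0 0.02" --pt "0.001 -0.001 -0.03 0 0.02"

```text
t: 9.15
eef_pos: [0.4444, -0.0981, 0.1298]
ee_rot: [-3.135, -0.0, -1.378]
force: [0.6, -0.6, -3.3]
width: 0.036
gripper_force: 30.0
```

Request:
step_arm --pt "0.03 0.0 0 0.14 0.02" --pt "0.06 0.02 0 0.28 0.02" --pt "0.09 0.03 0 0.42 0.02" --pt "0.12 0.04 0 0.56 0.02" --pt "0.15 0.05 0 0.7 0.02" --pt "0.17 0.06 0 0.84 0.02" --pt "0.19 0.07 0 0.98 0.02" --pt "0.197 0.082 0 1.12 0.02" --pt "0.197 0.082 0 1.26 0.02" --pt "0.197 0.082 0 1.278 0.02" --pt "0.197 0.082 0 1.278 0.02" --pt "0.197 0.082 -0.04 1.278 0.02" --pt "0.197 0.082 -0.075 1.278 0.02" --pt "0.197 0.082 -0.095 1.278 0.02" --pt "0.197 0.082 -0.103 1.278 0.02" --pt "0.197 0.082 -0.106 1.278 0.02" --pt "0.197 0.082 -0.108 1.278 0.02" --pt "0.197 0.082 -0.108 1.278 0.02"

```text
t: 10.95
eef_pos: [0.6403, -0.0163, 0.0196]
ee_rot: [-3.141, -0.002, -0.101]
force: [0.5, 0.5, -3.0]
width: 0.0358
gripper_force: 30.0
```

Request:
step_arm --pt "0 0 -0.001 0 0.02" --pt "0 0 -0.002 0 0.02" --pt "0 0 -0.002 0 0.02"

```text
t: 11.25
eef_pos: [0.6401, -0.0162, 0.0175]
ee_rot: [-3.141, -0.001, -0.101]
force: [-0.2, 1.2, 3.1]
width: 0.0358
gripper_force: 30.0
```

Contact. Release, then go above the 66 die.

Request:
step_arm --pt "0 0 0.0 0 0.056" --pt "0 0 0.0 0 0.056" --pt "0 0 0.0 0 0.056" --pt "0 0 0.0 0 0.056" --pt "0 0 0.04 0 0.056" --pt "0 0 0.09 0 0.056" --pt "0 0 0.14 0 0.056" --pt "-0.03 0.02 0.14 -0.14 0.056" --pt "-0.06 0.04 0.14 -0.28 0.056" --pt "-0.09 0.05 0.14 -0.42 0.056" --pt "-0.12 0.06 0.14 -0.56 0.056" --pt "-0.15 0.07 0.14 -0.7 0.056" --pt "-0.17 0.08 0.14 -0.84 0.056" --pt "-0.19 0.09 0.14 -0.98 0.06" --pt "-0.2 0.098 0.14 -1.12 0.06" --pt "-0.2 0.098 0.14 -1.26 0.06" --pt "-0.2 0.098 0.14 -1.4 0.06" --pt "-0.2 0.098 0.14 -1.497 0.06" --pt "-0.2 0.098 0.14 -1.497 0.06" --pt "-0.2 0.098 0.14 -1.497 0.06"

```text
t: 13.25
eef_pos: [0.4395, 0.0816, 0.1566]
ee_rot: [-3.141, 0.0, -1.595]
force: [1.0, -0.2, 0.1]
width: 0.0603
gripper_force: 0.0
```

```bash
python3 w.py w66
```

```text
t 13.3 tcp [0.4396 0.0816 0.1566] yaw -1.595
c [558.6 281.5] size [ 67.3 472.4] move [119.1 199.9] turn -1.542
c [440.3 156.1] size [ 23.7 246. ] move [ 0.7 74.5] turn 1.566
c [439.   78.1] size [36.7 70. ] move [-0.5 -3.5] turn 0.045
c [645.2  18.8] size [183.4 206.6] move [205.7 -62.8] turn -0.068
```

Request:
step_arm --pt "0 -0.002 -0.04 0.04 0.06" --pt "0 -0.002 -0.085 0.04 0.06" --pt "0 -0.002 -0.12 0.04 0.06" --pt "0 -0.002 -0.14 0.04 0.06" --pt "0 -0.002 -0.15 0.04 0.06" --pt "0 -0.002 -0.15 0.04 0.06" --pt "0 -0.002 -0.15 0.04 0.02" --pt "0 -0.002 -0.15 0.04 0.02" --pt "0 -0.002 -0.15 0.04 0.02" --pt "0 -0.002 -0.15 0.04 0.02" --pt "0 -0.002 -0.15 0.04 0.02" --pt "0 -0.002 -0.15 0.04 0.02" --pt "0 -0.002 -0.13 0.04 0.02" --pt "0 -0.002 -0.095 0.04 0.02" --pt "0 -0.002 -0.05 0.04 0.02" --pt "0 -0.002 -0.03 0.04 0.02" --pt "0 -0.002 -0.03 0.04 0.02"

```text
t: 15.0
eef_pos: [0.4412, 0.0807, 0.1298]
ee_rot: [-3.136, 0.004, -1.557]
force: [-0.0, 0.6, -2.3]
width: 0.0361
gripper_force: 29.9
```

Request:
step_arm --pt "0.02 -0.03 0 0.14 0.02" --pt "0.04 -0.06 0 0.28 0.02" --pt "0.06 -0.09 0 0.42 0.02" --pt "0.08 -0.12 0 0.56 0.02" --pt "0.1 -0.15 0 0.7 0.02" --pt "0.12 -0.18 0 0.84 0.02" --pt "0.14 -0.21 0 0.98 0.02" --pt "0.16 -0.24 0 1.12 0.02" --pt "0.182 -0.274 0 1.26 0.02" --pt "0.182 -0.274 0 1.4 0.02" --pt "0.182 -0.274 0 1.456 0.02" --pt "0.182 -0.274 0 1.456 0.02" --pt "0.182 -0.274 -0.04 1.456 0.02" --pt "0.182 -0.274 -0.075 1.456 0.02" --pt "0.182 -0.274 -0.095 1.456 0.02" --pt "0.182 -0.274 -0.103 1.456 0.02" --pt "0.182 -0.274 -0.106 1.456 0.02" --pt "0.182 -0.274 -0.108 1.456 0.02" --pt "0.182 -0.274 -0.108 1.456 0.02"

```text
t: 16.9
eef_pos: [0.6222, -0.1943, 0.0195]
ee_rot: [-3.142, -0.002, -0.102]
force: [0.4, -0.2, -1.2]
width: 0.0356
gripper_force: 29.9
```

Request:
step_arm --pt "0 0 -0.001 0 0.02" --pt "0 0 -0.002 0 0.02" --pt "0 0 -0.002 0 0.02"

```text
t: 17.2
eef_pos: [0.6222, -0.1944, 0.0175]
ee_rot: [3.142, -0.002, -0.102]
force: [-0.6, 0.5, 3.4]
width: 0.0361
gripper_force: 29.9
```

Request:
step_arm --pt "0 0 0.0 0 0.056" --pt "0 0 0.0 0 0.056" --pt "0 0 0.0 0 0.056" --pt "0 0 0.0 0 0.056" --pt "0 0 0.04 0 0.056" --pt "0 0 0.09 0 0.056" --pt "0 0 0.14 0 0.056" --pt "-0.015 0.04 0.14 -0.12 0.056" --pt "-0.03 0.08 0.14 -0.24 0.056" --pt "-0.045 0.12 0.14 -0.36 0.056" --pt "-0.06 0.16 0.14 -0.48 0.056" --pt "-0.08 0.2 0.14 -0.6 0.056" --pt "-0.1 0.24 0.14 -0.72 0.056" --pt "-0.12 0.28 0.14 -0.84 0.056" --pt "-0.14 0.32 0.14 -0.96 0.056" --pt "-0.16 0.36 0.14 -1.08 0.056" --pt "-0.18 0.4 0.14 -1.2 0.056" --pt "-0.19 0.44 0.14 -1.256 0.056" --pt "-0.197 0.482 0.14 -1.256 0.056" --pt "-0.197 0.482 0.14 -1.256 0.056"

```text
t: 19.2
eef_pos: [0.4242, 0.292, 0.1569]
ee_rot: [-3.14, 0.001, -1.354]
force: [0.4, -0.7, -0.0]
width: 0.0557
gripper_force: 0.0
```

```bash
python3 w.py w126
```

```text
t 19.25 tcp [0.424  0.2898 0.1565] yaw -1.354
c [492.5 515.4] size [ 67.6 473.8] move [ 68.5 225.6] turn -1.54
c [407.4 365.1] size [ 23.8 234.1] move [-16.6  75.3] turn 1.57
c [569.1 300.7] size [ 41.9 127.2] move [145.1  10.8] turn 1.398
c [425.5 287.6] size [ 36.9 123.5] move [ 1.5 -2.2] turn -0.007
```

View pics/w126.png

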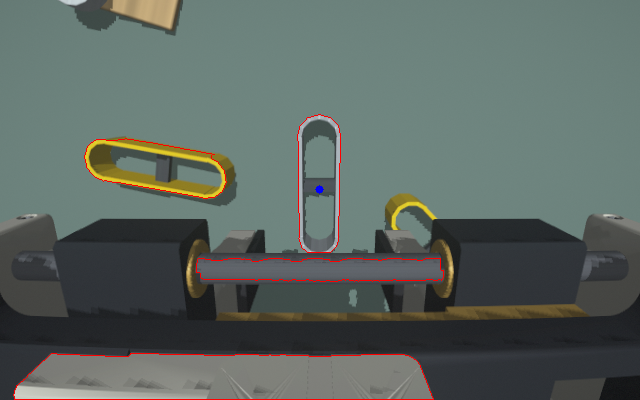

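The wrist view shows the grey 126 die centred at (319,186). The yellow look-alikes are at (160,170) and (405,210), outside the reach of the fingers with the opening cut to 50 mm.

Request:
step_arm --pt "0.001 -0.001 -0.04 0 0.05" --pt "0.001 -0.001 -0.085 0 0.05" --pt "0.001 -0.001 -0.12 0 0.05" --pt "0.001 -0.001 -0.14 0 0.05" --pt "0.001 -0.001 -0.15 0 0.05" --pt "0.001 -0.001 -0.15 0 0.05" --pt "0.001 -0.001 -0.15 0 0.02" --pt "0.001 -0.001 -0.15 0 0.02" --pt "0.001 -0.001 -0.15 0 0.02" --pt "0.001 -0.001 -0.15 0 0.02" --pt "0.001 -0.001 -0.15 0 0.02" --pt "0.001 -0.001 -0.15 0 0.02" --pt "0.001 -0.001 -0.13 0 0.02" --pt "0.001 -0.001 -0.095 0 0.02" --pt "0.001 -0.001 -0.05 0 0.02" --pt "0.001 -0.001 -0.03 0 0.02" --pt "0.001 -0.001 -0.03 0 0.02"

```text
t: 20.95
eef_pos: [0.4266, 0.2882, 0.1301]
ee_rot: [-3.137, 0.004, -1.357]
force: [0.0, 0.1, -4.2]
width: 0.0358
gripper_force: 30.0
```

Request:
step_arm --pt "0.02 -0.03 0 0.13 0.02" --pt "0.045 -0.055 0 0.26 0.02" --pt "0.07 -0.08 0 0.39 0.02" --pt "0.1 -0.1 0 0.52 0.02" --pt "0.13 -0.13 0 0.65 0.02" --pt "0.155 -0.155 0 0.78 0.02" --pt "0.18 -0.175 0 0.91 0.02" --pt "0.2 -0.195 0 1.04 0.02" --pt "0.223 -0.215 0 1.17 0.02" --pt "0.223 -0.215 0 1.256 0.02" --pt "0.223 -0.215 0 1.256 0.02" --pt "0.223 -0.215 0 1.256 0.02" --pt "0.223 -0.215 -0.04 1.256 0.02" --pt "0.223 -0.215 -0.075 1.256 0.02" --pt "0.223 -0.215 -0.095 1.256 0.02" --pt "0.223 -0.215 -0.103 1.256 0.02" --pt "0.223 -0.215 -0.106 1.256 0.02" --pt "0.223 -0.215 -0.108 1.256 0.02" --pt "0.223 -0.215 -0.108 1.256 0.02"

```text
t: 22.85
eef_pos: [0.6492, 0.0721, 0.0197]
ee_rot: [-3.141, -0.002, -0.102]
force: [0.3, -0.4, -2.3]
width: 0.0359
gripper_force: 30.0
```

Request:
step_arm --pt "0 0 -0.001 0 0.02" --pt "0 0 -0.002 0 0.02" --pt "0 0 -0.002 0 0.02"

```text
t: 23.15
eef_pos: [0.6492, 0.0719, 0.0179]
ee_rot: [-3.141, -0.002, -0.102]
force: [-1.5, 0.2, 4.9]
width: 0.0358
gripper_force: 30.0
```

Contact. Release, rise and back away to the robot's right, so that the top camera sees the row.

Request:
step_arm --pt "0 0 0.0 0 0.056" --pt "0 0 0.0 0 0.056" --pt "0 0 0.0 0 0.056" --pt "0 0 0.0 0 0.056" --pt "0 0 0.04 0 0.056" --pt "0 0 0.09 0 0.056" --pt "0 0 0.14 0 0.056" --pt "0 0 0.19 0 0.056" --pt "-0.04 -0.03 0.19 0 0.056" --pt "-0.08 -0.06 0.19 0 0.056" --pt "-0.11 -0.1 0.19 0 0.056" --pt "-0.14 -0.14 0.19 0 0.056" --pt "-0.17 -0.18 0.19 0 0.056" --pt "-0.2 -0.22 0.19 0 0.056" --pt "-0.22 -0.26 0.19 0 0.056" --pt "-0.24 -0.3 0.19 0 0.056" --pt "-0.26 -0.34 0.19 0 0.056" --pt "-0.28 -0.38 0.19 0 0.056" --pt "-0.3 -0.42 0.19 0 0.056" --pt "-0.32 -0.46 0.19 0 0.056"

```text
t: 25.15
eef_pos: [0.3275, -0.3899, 0.2069]
ee_rot: [3.141, -0.001, -0.102]
force: [2.1, -0.2, 0.3]
width: 0.056
gripper_force: 0.0
```

```bash
python3 - <<'E'
from h import *
f=cam('top'); im=f['color'].copy()
hsv=cv2.cvtColor(im,cv2.COLOR_BGR2HSV)
pads=dict(a=(648.2,73.5),b=(639.4,-16),c=(630.5,-105.5),d=(621.8,-194.4))
g=(((hsv[...,2]>138)&(hsv[...,1]<60))*255).astype(np.uint8)
for n,(x,y) in pads.items():
    u=proj(f,[x/1000,y/1000,0.042])[0].astype(int); k=np.zeros_like(g)
    k[u[1]-38:u[1]+38,u[0]-18:u[0]+18]=g[u[1]-38:u[1]+38,u[0]-18:u[0]+18]
    k=cv2.morphologyEx(k,cv2.MORPH_CLOSE,np.ones((3,3)))
    c=max(cv2.findContours(k,cv2.RETR_EXTERNAL,cv2.CHAIN_APPROX_NONE)[0],key=cv2.contourArea)
    r=cv2.minAreaRect((plane(f,c[:,0,:].astype(float),0.042)[:,:2]*1000).astype(np.float32))
    print(n,'offset',np.round(np.array(r[0])-(x,y),1),'size',np.round(sorted(r[1]),1),round(r[2],1))
cv2.imwrite('pics/end.png',cv2.resize(im[90:290,130:530],None,fx=2,fy=2,interpolation=cv2.INTER_CUBIC))
E
```

```text
a offset [-10.5  -2.8] size [ 42.8 137.4] 87.2
b offset [-11.4   2.6] size [ 42.4 135.8] 86.6
c offset [-11.8   1.3] size [ 38.1 134.1] 80.8
d offset [-11.2   5.4] size [ 43.5 136.6] 79.6
```

View pics/end.png

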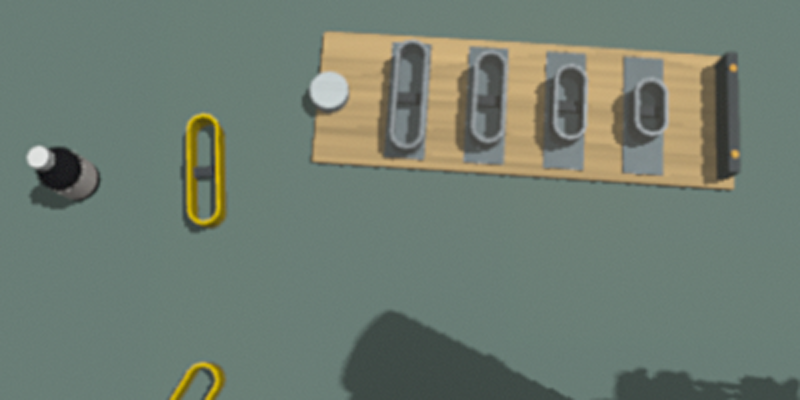

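```bash
python3 - <<'E'
from h import *
f=cam('top')
P=plane(f,np.array([(408,96),(488,98),(568.5,102),(650,106)])/2+[130,90],0.042)[:,:2]*1000
print(np.round(P-np.array([(648.2,73.5),(639.4,-16),(630.5,-105.5),(621.8,-194.4)]),1))
E
```

```text
[[-8.2 -0.6]
 [-4.6  0.8]
 [-3.   2. ]
 [-1.4  1.2]]
```

```bash
python3 - <<'E'
from h import *
f=cam('top'); im=f['color']
x0,y0,S=310,100,4.5
o=cv2.resize(im[y0:y0+85,x0:x0+170],None,fx=S,fy=S,interpolation=cv2.INTER_CUBIC)
ux=np.array([np.cos(-.1),np.sin(-.1)])
for L,c in zip([126,106,86,66],[(648.2,73.5),(639.4,-16),(630.5,-105.5),(621.8,-194.4)]):
    for z,s,col in [(.042,1,(0,0,255)),(.042,-1,(0,0,255)),(.027,0,(255,0,0))]:
        p=np.array(c)+s*L/2*ux; u=(proj(f,[p[0]/1e3,p[1]/1e3,z])[0]-[x0,y0]+.5)*S
        cv2.circle(o,tuple(int(v) for v in u),3,col,-1)
cv2.imwrite('pics/end2.png',o)
E
```

```text
(no output)
```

View pics/end2.png

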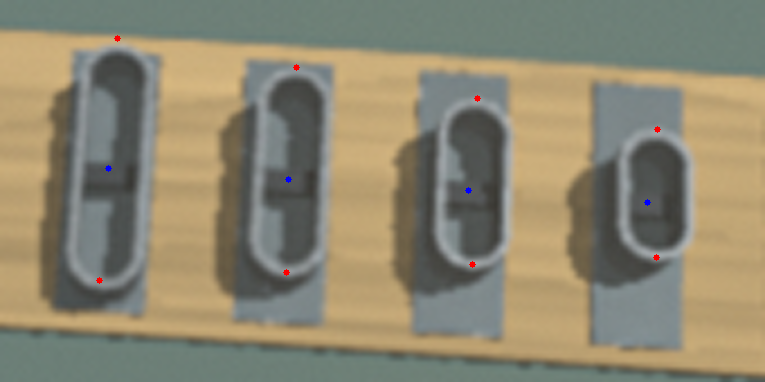

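All four dies sit on the right pads, with rim ends at most about 5 mm from the ideal marks (tolerance 15 mm), flat and aligned. The bottle has not moved and the gripper is clear. Handing in.

```bash
python3 -c "
from station import arm
print(arm.job_done())"
```

```text
the job is handed in; nothing more can be done
None
```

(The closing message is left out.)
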